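# Tuck the sugar tin's flap shut

### The arm

A 7-joint arm with a two-finger parallel gripper is mounted at the origin on the work surface. World frame = base frame: x ahead of the robot, y to its left, z up, the work surface at z = 0. Lengths are in m, angles in rad, forces in N, time in s.
With the tool pointing down it reaches from about 0.35 to 0.9 m from the base axis. Payload 7.2 kg.
Tool frame: the origin (TCP) lies at the very end of the fingers, on their centre line; the grasp point (between the pads) lies 19 mm behind it (env.grip_depth is the distance from the TCP to the grasp point, in m); z points along the fingers, y is the direction in which the jaws open and shut (so a half turn about z gives the same grasp; the last joint's range is limited). The gripper opens to 88 mm and grips with 3 to 60 N. Pads are 20 mm wide; open, the fingers measure 115 mm over their backs; the gripper's body (75 mm by 178 mm) begins 61 mm behind the grasp point.
Start: joints at [-1.216, 0.411, -0.013, 1.596, 0.006, 1.134, -0.082], TCP at [0.256, 0.57, 0.223] pointing down, gripper open.
Joint ranges: [-2.95, 2.95], [-0.29, 1.99], [-1.47, 1.44], [0.14, 2.54], [-1.03, 4.17], [0.13, 1.85], [-2.86, 2.86]. Speed limits (rad/s): [2.39, 2.39, 3.01, 3.01, 3.14, 3.14, 3.14].

### API

Orientations are given as a 3x3 rotation matrix whose columns are the frame's x, y, z axes.
In Python, from workcell import env gives the robot as it stands.
- The arm moves only by the tool servo_tool, never from a script. Its argument "moves" is a list of rows, each an object with "dr": the turn, a rotation vector about the tool's x, y, z in rad, a list of three; "travel": the shift along the tool's x, y, z in mm, a list of three; "jaw": the opening in per cent of the stroke, from 0 (shut) to 100 (fully open). A call has 1 to 8 rows; each row is the pose to reach, as a shift and turn from the pose measured when the call began, along the tool's axes at that moment; what a row does not reach only later rows make up. A row lasts 1/10 s, in which the tool goes at most 50 mm and 8.59 degrees, less where a joint would pass 70% of its speed; a pose out of reach is approached as far as the arm can. A call with a gripper value outside its range is refused whole. The fingers move at their own pace and stop on an object; the grip force is fixed at half the most. Time passes only in rows, so rows that repeat a pose let the fingers close. It gives the time, the measured TCP pose, the force and the opening at its end, in the units of the state.
- env.state(): the state, without advancing time (a new reading comes with each control period).
- env.get_image(name): name is "scene" or "top"; returns (picture, depth): 384x512x3 uint8, red, green, blue; 384x512 float32, m along the optical axis (not along the pixel's ray), 0 where there is no reading.
- env.camera_info(name): a dict with "mtx" (3x3 intrinsics, pixels), "extrinsics" (4x4, takes a point from world to camera coordinates). Camera axes: x right, y down, z forward; pixel columns grow to the right and rows downward; lengths in m; the calibration is good to about 2 mm. A picture is of the moment at which its call begins. camera_info takes no time and is no camera call.
- env.close_job(): hands the job in, once; it reports no verdict.
Trained networks look in the newest picture that a camera, given by its name, has taken for a name from the list of things; names that differ only in an ending like _2 or _b are one class to them, and where a whole thing is asked for, a point or a joint stands for the part that bears it (a point fixed in the world has none). Each returns a list of dicts, best first, with "conf" (0 to 1); they miss things now and then, are a little off and sometimes report something else, mostly with a low value. They report only what shows in the picture. A call takes as long as a camera call.
- env.search_frame(camera, target): "position" ([column, row] in pixels, amid what is visible of it).
- env.outline_of(camera, target): "pixels" (384x512 bool, what is visible of it) and "position" ([column, row] in pixels, amid what is visible of it).
The state is a dict: "time": time; "joint_pos": joint angles; "joint_velocities": joint speeds; "joint_torque": joint torques, N m; "tcp_pos": TCP position; "eef_rot": TCP orientation; "force": force on the tool from outside, world axes, zero at the start; "wrist_torque": the same for the moment, N m; "grip_width": opening from 0.0 (shut) to 1.0 (fully open).
Only numpy, scipy, OpenCV 4.12 (cv2) and the standard library are available. Lean on these libraries where they do the work, as an engineer would, in place of code of your own. Each camera call takes 0.05 s, during which the arm holds its last target. There are 200 camera calls.

### The job

Close the sugar-cube tin on the red tray before the stove steams it up: with a fingertip, push its standing flap over until it lies flat on the tin, then push the flap forward by its raised ridge until its front edge is tucked fully home beneath the retaining lip. Push gently, pinch and lift nothing, keep the tin roughly where it stands and leave the other things on the tray alone.

Things in the scene. Friction and masses are not known exactly. Their poses are not given: they have to be found in the camera images.
- tin: Open brushed-aluminium tin of sugar cubes, 132 mm long (its x), 100 mm wide (its y), rim 70 mm above its base; 1.1 kg, standing loose on the tray floor (it slides if pushed with more than about 4 to 9 N). Origin: centre of its underside; z up. The flap's hinge is at its -x end, the retaining lip at its +x end. The tin's +x points roughly away from the robot (within about 40 degrees). The tray floor is 4 mm above the work surface.
- pivot (a point): Point on the flap's hinge axis, at the middle of the tin's width, 73.5 mm above the tin's base and, at tuck = 0, 54 mm from the tin's centre toward -x. The axis is parallel to the tin's y; it moves toward the lip with joint tuck. Axes as the tin's.
- flap_edge (a point): Middle of the flap's free front edge, 94 mm from the hinge axis. The flap is a stiff 3 mm aluminium plate: 90 mm wide up to 78 mm from the axis, then a tongue 74 mm wide and 16 mm long. The point's x points from the hinge to the edge, z is the normal of the flap's outer side (up when folded down, toward the robot when standing up).
- ridge (a point): Middle of the hinge-side face of a straight push ridge on the flap's outer side: 60 mm long (along y), 6 mm thick, standing 12 mm proud of the plate; this point is 47 mm from the hinge axis, 6 mm above the plate's outer surface. Same axes as flap_edge. Push this face toward +x when the flap is flat.
- lip (a point): Middle of the lower inner edge of the retaining lip, 83 mm above the tin's base and 46 mm from the tin's centre toward +x. The lip is a fixed plate 3 mm thick, 100 mm wide, reaching 20 mm in x over the +x end; the flap slides in beneath it with 8 mm of room above its plane. Folded with tuck below 5 mm the flap's edge passes clear of the lip; with more it lands on top of it.
- flap (a joint): Flap angle, rad: 0 lies flat on the tin, 1.57 stands upright, up to 2.3 leans back away from the lip (it starts at 1.65 to 2.1). The hinge is stiff enough to stay where it is left (about 0.05 N m); pushing it over takes under 1 N at the free edge.
- tuck (a joint): How far the flap and its hinge pin have slid forward in the slots toward the lip, m: 0 at the back (starts 0 to 0.002), end stop at 0.018 where the edge is 12 mm beneath the lip. Sliding takes about 2 N and stays where it is left.
- sugar_bowl: White ceramic sugar bowl with clip-on lid, loose, 104 mm across, 95 mm high; origin: centre of its underside. Leave alone.
- shaker_a: Brushed aluminium shaker, 46 mm across, 93 mm high, loose; origin: centre of its underside. Leave alone.
- shaker_b: Brushed aluminium shaker, 46 mm across, 93 mm high, loose; origin: centre of its underside. Leave alone.
- salt_grinder: Dark wooden salt grinder with a steel ratchet collar, 54 mm across, 147 mm high, loose; origin: centre of its underside. Leave alone.

How it is judged:
On the way:
1. the flap is folded down flat, not yet tucked (value of joint flap below 0.1 rad and value of joint tuck below 0.008 m).
At the end, for the whole second after the job is handed in: The flap lies flat (angle under 0.07 rad) with its front edge beneath the lip (slid forward more than 14 of 18 mm); the tin stands upright and at rest within 40 mm of where it began (value of joint flap below 0.07 rad and value of joint tuck above 0.014 m and angle between tin's own z axis and vertical below 0.05 rad and linear speed of tin below 0.01 m/s and distance of tin from where it was at the start of the episode below 0.04 m); the robot touches nothing.
It fails at once if the flap or tin is pinched or pressed with more than 30 N (contact force between the fingers and tin above 30 N).
It fails at once if the tin is lifted or carried (more than 12 mm up), tipped, or shoved more than 40 mm (z of tin in the frame of tray above 0.016 m or angle between tin's own z axis and vertical above 0.2 rad or distance of tin from where it was at the start of the episode above 0.04 m).
It fails at once if the sugar bowl is moved more than 15 mm or tipped (distance of sugar_bowl from where it was at the start of the episode above 0.015 m or angle between sugar_bowl's own z axis and vertical above 0.2 rad).
It fails at once if a shaker is moved more than 15 mm or tipped (distance of any of shaker_a, shaker_b from where it was at the start of the episode above 0.015 m or angle between any of shaker_a, shaker_b's own z axis and vertical above 0.2 rad).
It fails at once if the salt grinder is moved more than 15 mm or tipped (distance of salt_grinder from where it was at the start of the episode above 0.015 m or angle between salt_grinder's own z axis and vertical above 0.2 rad).
It also fails if it takes over 40 s, if anything falls off the work surface, if the arm or the gripper's body presses on something with over 40 N, if the wrist force passes 120 N, or if a joint passes its speed limit or range.

## Working session

There is one attempt and no reset: what is moved stays moved. The work goes in short steps, Python scripts to look and compute and a tool call to move; the robot and the scene stay as the last step left them, time stands still between calls to the robot, and variables do not carry over. Pictures are saved under pics/ and viewed, about 8 in all and at most 12, crops included, and the job is handed in when it is done.

Besides the shell and the picture viewer there is one more tool, called as name([rows], argument=value, ...), one row to a line, values as JSON. servo_tool: Moves the arm, as the interface text tells. Its arguments: {"type":"object","properties":{"moves":{"type":"array"}},"required":["moves"]}

```bash
mkdir -p pics
cat > h.py <<'E'
import numpy as np, cv2
from workcell import env
def cam(n):
    c=env.camera_info(n); return np.array(c["mtx"]),np.array(c["extrinsics"])
def cloud(n,depth):
    K,E=cam(n); v,u=np.mgrid[:384,:512]
    P=np.stack([(u-K[0,2])/K[0,0]*depth,(v-K[1,2])/K[1,1]*depth,depth],-1)
    return (P-E[:3,3])@E[:3,:3]
def proj(n,p):
    K,E=cam(n); q=K@(E[:3,:3]@np.asarray(p)+E[:3,3]); return q[:2]/q[2]
E
python3 - <<'E'
from h import *
ims=[]
for n in("scene","top"):
    im,d=env.get_image(n); ims.append(im); np.savez(f"{n}.npz",im=im,d=d); P=cloud(n,d)
    for t in("tin","flap_edge","ridge","lip","pivot","sugar_bowl","shaker_a","salt_grinder"):
        for r in env.search_frame(n,t)[:3]:
            u,v=np.round(r["position"]).astype(int); print(n,t,(u,v),round(r["conf"],2),P[v,u].round(3))
    cv2.imwrite(f"pics/{n}0.png",im[:,:,::-1])
s=env.state();print(s["time"],s["tcp_pos"],s["eef_rot"],s["force"])
E
```

```text
scene tin (np.int64(308), np.int64(151)) 0.61 [ 1.035 -0.042  0.62 ]
scene flap_edge (np.int64(299), np.int64(114)) 0.7 [0.534 0.13  0.121]
scene ridge (np.int64(299), np.int64(113)) 0.71 [0.532 0.13  0.122]
scene lip (np.int64(310), np.int64(152)) 0.6 [0.573 0.148 0.053]
scene pivot (np.int64(301), np.int64(113)) 0.79 [0.533 0.134 0.122]
scene sugar_bowl (np.int64(213), np.int64(170)) 0.65 [ 0.598 -0.044  0.076]
scene shaker_a (np.int64(279), np.int64(241)) 0.89 [0.765 0.041 0.081]
scene shaker_a (np.int64(217), np.int64(252)) 0.56 [ 0.765 -0.058  0.08 ]
scene salt_grinder (np.int64(335), np.int64(225)) 0.96 [0.771 0.125 0.114]
scene salt_grinder (np.int64(218), np.int64(252)) 0.61 [ 0.764 -0.056  0.079]
top tin (np.int64(190), np.int64(218)) 0.65 [0.586 0.147 0.055]
top ridge (np.int64(187), np.int64(255)) 0.62 [0.524 0.134 0.159]
top lip (np.int64(190), np.int64(216)) 0.76 [0.59  0.15  0.039]
top pivot (np.int64(191), np.int64(251)) 0.69 [0.53  0.132 0.133]
top pivot (np.int64(192), np.int64(254)) 0.32 [0.526 0.126 0.161]
top sugar_bowl (np.int64(295), np.int64(224)) 0.71 [ 0.578 -0.038  0.092]
top shaker_a (np.int64(302), np.int64(134)) 0.81 [ 0.734 -0.048  0.096]
top shaker_a (np.int64(244), np.int64(135)) 0.67 [0.731 0.053 0.09 ]
top salt_grinder (np.int64(197), np.int64(129)) 0.69 [0.731 0.13  0.127]
top salt_grinder (np.int64(191), np.int64(252)) 0.69 [0.528 0.131 0.141]
0.9 [0.25646933 0.56997655 0.22267686] [[-9.11943659e-01  4.10315442e-01  1.25611146e-05]
 [ 4.10315442e-01  9.11943657e-01  6.70550385e-05]
 [ 1.60586890e-05  6.63044365e-05 -9.99999998e-01]] [-1.13441684 -0.33733162  0.13135528]
```

Run:
```python
from h import *
a=np.load("top.npz");b=np.load("scene.npz")
A=cv2.resize(a["im"][80:300,130:350],(400,400),interpolation=2); B=cv2.resize(b["im"][70:290,180:400],(400,400),interpolation=2)
cv2.imwrite("pics/c1.png",np.hstack([A,B])[:,:,::-1])
P=cloud("top",a["d"]); m=(P[...,2]>.06)&(P[...,2]<.2)&(P[...,0]<.68)&(P[...,0]>.45)&(P[...,1]>.04)&(P[...,1]<.26)
Q=P[m]
for lo,hi in((.068,.08),(.08,.095),(.095,.13),(.13,.2)):
    q=Q[(Q[:,2]>lo)&(Q[:,2]<hi)]
    print(lo,hi,len(q)); 
    if len(q)>5:
        r=cv2.minAreaRect((q[:,:2]*1000).astype(np.float32));print(r,cv2.boxPoints(r).round(0).tolist(),q[:,2].mean())
```

```text
0.068 0.08 778
((585.7617797851562, 149.5628662109375), (128.5244598388672, 100.19123840332031), 17.056591033935547) [[510.0, 179.0], [539.0, 83.0], [662.0, 121.0], [633.0, 216.0]] 0.07428904317995454
0.08 0.095 844
((588.7929077148438, 150.66650390625), (129.51828002929688, 100.5021743774414), 17.059480667114258) [[512.0, 180.0], [542.0, 84.0], [665.0, 122.0], [636.0, 218.0]] 0.08926560951847021
0.095 0.13 291
((526.0262451171875, 131.29429626464844), (21.08974838256836, 90.13025665283203), 16.964433670043945) [[503.0, 171.0], [529.0, 85.0], [549.0, 91.0], [523.0, 177.0]] 0.11745910669918948
0.13 0.2 363
((524.3623046875, 130.819580078125), (11.603963851928711, 89.84223937988281), 17.55886459350586) [[505.0, 172.0], [532.0, 86.0], [543.0, 90.0], [516.0, 175.0]] 0.15524577799705971
```

View pics/c1.png

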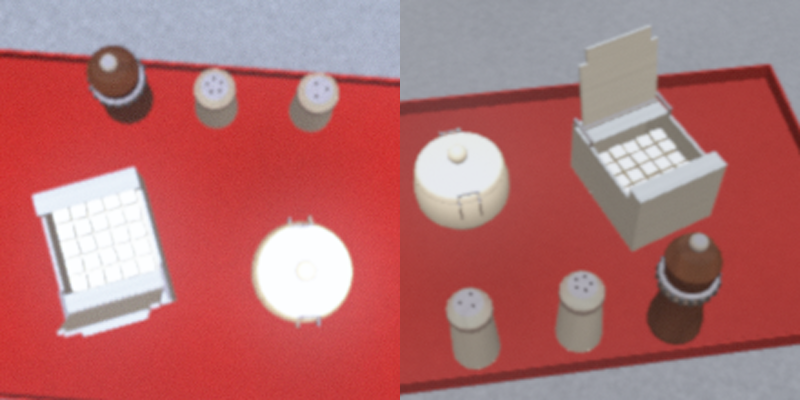

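The top view (left) shows the tin around crop (100,240), its lip at (90,190) and the flap standing at the robot side around (110,310). The bowl is at (300,270), and the shakers and grinder are behind. From depth, the tin centre is about (0.587, 0.150), yaw about 17°, and the flap angle about 1.75 rad. I'll move behind the flap with the jaws shut.

servo_tool([
  {"dr":[0,0,-0.15],"travel":[-38,-33,0],"jaw":0},
  {"dr":[0,0,-0.29],"travel":[-77,-65,0],"jaw":0},
  {"dr":[0,0,-0.43],"travel":[-115,-98,0],"jaw":0},
  {"dr":[0,0,-0.57],"travel":[-153,-131,0],"jaw":0},
  {"dr":[0,0,-0.72],"travel":[-192,-163,0],"jaw":0},
  {"dr":[0,0,-0.72],"travel":[-230,-196,0],"jaw":0},
  {"dr":[0,0,-0.72],"travel":[-268,-228,0],"jaw":0},
  {"dr":[0,0,-0.72],"travel":[-307,-261,0],"jaw":0},
])

```text
time: 1.7
tcp_pos: [0.4265, 0.2113, 0.223]
eef_rot: [[-0.956, -0.293, 0.001], [-0.293, 0.956, 0.001], [-0.001, 0.0, -1.0]]
force: [1.1, -0.2, -0.3]
grip_width: 0.313
```

servo_tool([
  {"dr":[0,0,0],"travel":[-7,-45,0],"jaw":0},
  {"dr":[0,0,0],"travel":[-15,-90,0],"jaw":0},
  {"dr":[0,0,0],"travel":[-15,-105,30],"jaw":0},
  {"dr":[0,0,0],"travel":[-15,-105,65],"jaw":0},
  {"dr":[0,0,0],"travel":[-15,-105,75],"jaw":0},
  {"dr":[0,0,0],"travel":[-15,-105,75],"jaw":0},
])

```text
time: 2.3
tcp_pos: [0.4707, 0.1154, 0.1471]
eef_rot: [[-0.956, -0.293, -0.002], [-0.293, 0.956, -0.0], [0.002, 0.0, -1.0]]
force: [0.2, 0.0, 1.4]
grip_width: 0.002
```

Run:
```python
from h import *
a,_=env.get_image("top");b,_=env.get_image("scene")
A=cv2.resize(a[130:350,100:320],(400,400),interpolation=2); B=cv2.resize(b[30:250,200:420],(400,400),interpolation=2)
cv2.imwrite("pics/c2.png",np.hstack([A,B])[:,:,::-1])
s=env.state();R=s["eef_rot"];t=np.array(s["tcp_pos"]);print(s["time"],t,s["force"],s["grip_width"])
c=np.array([.587,.150]);ex=np.array([np.cos(.297),np.sin(.297)]);ey=np.array([-ex[1],ex[0]])
tx=(t[:2]-c)@ex*1e3;ty=(t[:2]-c)@ey*1e3;print(tx,ty)
for th in np.radians([105,90,80,70,60,50,40,30,20,12,6,0]):
    X=-54+78*np.cos(th)-1.5*np.sin(th)-10; Z=77.5+78*np.sin(th)+1.5*np.cos(th)
    print(round(np.degrees(th)),"travel x,y,z",round(-(X-tx),1),round(-ty,1),round(t[2]*1e3-Z,1))
```

```text
2.4 [0.472167   0.11613549 0.14903891] [-0.06320755 -0.08469669 -1.09985796] 0.007221776564577925
-119.71600988903967 1.2243267941341307
105 travel x,y,z -34.1 -1.2 -3.4
90 travel x,y,z -54.2 -1.2 -6.5
80 travel x,y,z -67.8 -1.2 -5.5
70 travel x,y,z -81.0 -1.2 -2.3
60 travel x,y,z -93.4 -1.2 3.2
50 travel x,y,z -104.7 -1.2 10.8
40 travel x,y,z -114.5 -1.2 20.3
30 travel x,y,z -122.5 -1.2 31.2
20 travel x,y,z -128.5 -1.2 43.5
12 travel x,y,z -131.7 -1.2 53.9
6 travel x,y,z -133.1 -1.2 61.9
0 travel x,y,z -133.7 -1.2 70.0
```

View pics/c2.png

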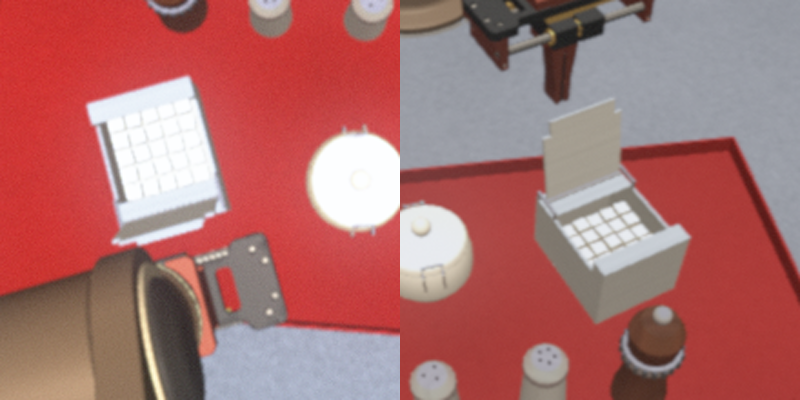

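The shut fingers are behind the flap, centred on it (scene crop (560,90)), with no contact. I'll push it over along an arc.

servo_tool([
  {"dr":[0,0,0],"travel":[-15,-1,-2],"jaw":0},
  {"dr":[0,0,0],"travel":[-27,-1,-3],"jaw":0},
  {"dr":[0,0,0],"travel":[-38,-1,-4],"jaw":0},
  {"dr":[0,0,0],"travel":[-47,-1,-5],"jaw":0},
  {"dr":[0,0,0],"travel":[-56,-1,-6],"jaw":0},
  {"dr":[0,0,0],"travel":[-65,-1,-6],"jaw":0},
  {"dr":[0,0,0],"travel":[-74,-1,-4],"jaw":0},
  {"dr":[0,0,0],"travel":[-82,-1,-2],"jaw":0},
])

```text
time: 3.2
tcp_pos: [0.5516, 0.1395, 0.151]
eef_rot: [[-0.956, -0.294, 0.002], [-0.294, 0.956, 0.001], [-0.002, 0.0, -1.0]]
force: [-1.1, -0.5, -0.3]
grip_width: 0.007
```

servo_tool([
  {"dr":[0,0,0],"travel":[-6,0,2],"jaw":0},
  {"dr":[0,0,0],"travel":[-11,0,5],"jaw":0},
  {"dr":[0,0,0],"travel":[-17,0,9],"jaw":0},
  {"dr":[0,0,0],"travel":[-22,0,13],"jaw":0},
  {"dr":[0,0,0],"travel":[-27,0,18],"jaw":0},
  {"dr":[0,0,0],"travel":[-32,0,23],"jaw":0},
  {"dr":[0,0,0],"travel":[-36,0,28],"jaw":0},
  {"dr":[0,0,0],"travel":[-40,0,33],"jaw":0},
])

```text
time: 4.0
tcp_pos: [0.59, 0.1513, 0.1175]
eef_rot: [[-0.956, -0.294, 0.001], [-0.294, 0.956, 0.001], [-0.002, 0.001, -1.0]]
force: [-1.3, 0.1, 1.0]
grip_width: 0.008
```

Run:
```python
from h import *
a,_=env.get_image("top");b,d=env.get_image("scene")
A=cv2.resize(a[130:350,100:320],(400,400),interpolation=2); B=cv2.resize(b[30:250,200:420],(400,400),interpolation=2)
cv2.imwrite("pics/c3.png",np.hstack([A,B])[:,:,::-1])
s=env.state();t=np.array(s["tcp_pos"]);print(s["time"],t,s["force"])
c=np.array([.587,.150]);ex=np.array([np.cos(.297),np.sin(.297)]);ey=np.array([-ex[1],ex[0]])
print((t[:2]-c)@ex*1e3,(t[:2]-c)@ey*1e3)
```

```text
4.1 [0.5897924  0.15127271 0.11704997] [-0.38601655  0.05257712 -1.21544333]
3.0426057262661828 0.3997833342323988
```

View pics/c3.png

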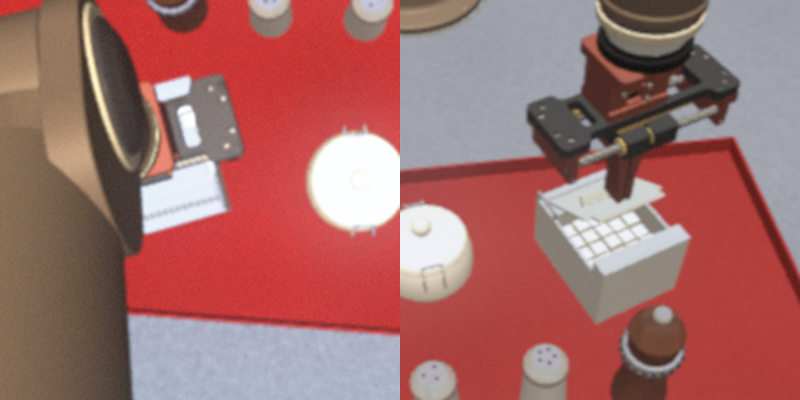

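The flap (scene crop (600,200)) is at about 30°, and the tin hasn't moved. I'll keep pressing down.

servo_tool([
  {"dr":[0,0,0],"travel":[-3,0,6],"jaw":0},
  {"dr":[0,0,0],"travel":[-6,0,12],"jaw":0},
  {"dr":[0,0,0],"travel":[-8,0,18],"jaw":0},
  {"dr":[0,0,0],"travel":[-9,0,23],"jaw":0},
  {"dr":[0,0,0],"travel":[-10,0,28],"jaw":0},
  {"dr":[0,0,0],"travel":[-11,0,32],"jaw":0},
  {"dr":[0,0,0],"travel":[-11,0,35],"jaw":0},
  {"dr":[0,0,0],"travel":[-11,0,37],"jaw":0},
])

```text
time: 4.9
tcp_pos: [0.6003, 0.1546, 0.0798]
eef_rot: [[-0.956, -0.294, 0.001], [-0.294, 0.956, 0.001], [-0.001, 0.0, -1.0]]
force: [-0.0, 0.4, 0.8]
grip_width: 0.003
```

servo_tool([
  {"dr":[0,0,0],"travel":[0,0,1],"jaw":0},
  {"dr":[0,0,0],"travel":[0,0,1.5],"jaw":0},
])

```text
time: 5.1
tcp_pos: [0.6004, 0.1545, 0.0787]
eef_rot: [[-0.956, -0.294, 0.001], [-0.294, 0.956, 0.001], [-0.001, 0.001, -1.0]]
force: [-2.9, -0.6, 5.6]
grip_width: -0.0
```

servo_tool([
  {"dr":[0,0,0],"travel":[0,0,1],"jaw":0},
  {"dr":[0,0,0],"travel":[0,0,1.5],"jaw":0},
])

```text
time: 5.3
tcp_pos: [0.6007, 0.1547, 0.0781]
eef_rot: [[-0.956, -0.294, 0.002], [-0.294, 0.956, 0.001], [-0.002, 0.001, -1.0]]
force: [-1.9, -0.3, 7.0]
grip_width: 0.01
```

Contact force of 7 N at z=0.078 means the flap is flat. I'll lift, move back past the ridge and look.

servo_tool([
  {"dr":[0,0,0],"travel":[0,0,-15],"jaw":0},
  {"dr":[0,0,0],"travel":[0,0,-35],"jaw":0},
  {"dr":[0,0,0],"travel":[20,0,-40],"jaw":0},
  {"dr":[0,0,0],"travel":[40,0,-40],"jaw":0},
  {"dr":[0,0,0],"travel":[42,0,-40],"jaw":0},
])

```text
time: 5.8
tcp_pos: [0.559, 0.1416, 0.1191]
eef_rot: [[-0.956, -0.294, 0.001], [-0.294, 0.956, 0.001], [-0.002, 0.001, -1.0]]
force: [-0.0, -0.6, -0.4]
grip_width: 0.01
```

Run:
```python
from h import *
b,d=env.get_image("scene")
cv2.imwrite("pics/c4.png",cv2.resize(b[80:230,240:400],(640,600),interpolation=2)[:,:,::-1])
s=env.state();t=np.array(s["tcp_pos"]);print(s["time"],t,s["force"])
c=np.array([.587,.150]);ex=np.array([np.cos(.297),np.sin(.297)]);ey=np.array([-ex[1],ex[0]])
print((t[:2]-c)@ex*1e3,(t[:2]-c)@ey*1e3)
P=cloud("scene",d);X=(P[...,:2]-c)@ex*1e3;Y=(P[...,:2]-c)@ey*1e3;Z=P[...,2]*1e3
for x in range(-60,72,4):
    m=(abs(X-x)<2)&(abs(Y)<28)&(Z<98)&(Z>30)
    print(x,m.sum(),np.median(Z[m]).round(1) if m.any() else "")
```

```text
5.85 [0.55991924 0.14202019 0.11906223] [-0.19278185 -0.49886042 -0.40228786]
-28.230450003542714 0.2948148569583402
-60 38 73.4
-56 16 73.6
-52 13 78.6
-48 45 78.1
-44 44 78.4
-40 42 78.6
-36 44 78.6
-32 41 78.3
-28 47 78.6
-24 46 78.3
-20 45 78.4
-16 47 78.7
-12 32 78.4
-8 1 79.1
-4 9 90.6
0 66 90.2
4 130 82.6
8 53 78.5
12 49 78.5
16 49 78.8
20 56 78.6
24 46 79.0
28 52 78.5
32 48 79.1
36 51 78.7
40 43 78.8
44 2 81.3
48 28 89.6
52 57 89.6
56 50 89.3
60 52 89.5
64 59 89.5
68 465 63.4
```

View pics/c4.png

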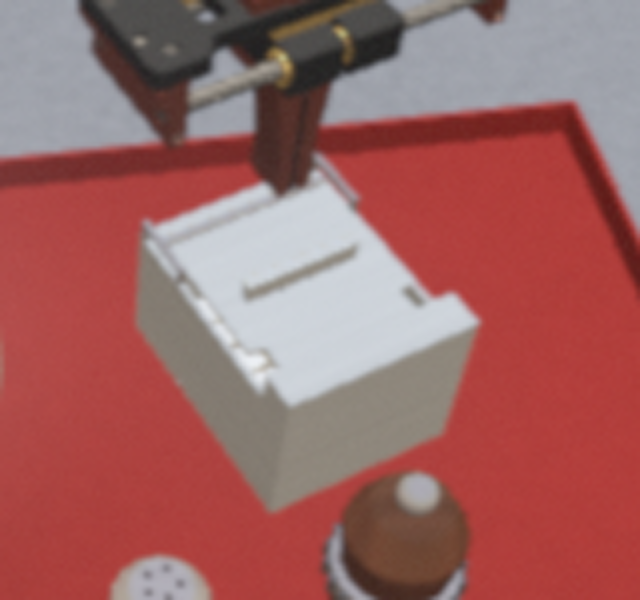

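The flap lies flat (plate at z 78.5 mm along its whole length). The ridge is at crop (300,270), with its face at tin X≈-5 mm, and the edge is not yet under the lip. Next I'll go down behind the ridge and push.

servo_tool([
  {"dr":[0,0,0],"travel":[0,0,15],"jaw":0},
  {"dr":[0,0,0],"travel":[0,0,28],"jaw":0},
  {"dr":[0,0,0],"travel":[0,0,35],"jaw":0},
  {"dr":[0,0,0],"travel":[0,0,36],"jaw":0},
  {"dr":[0,0,0],"travel":[-3,0,36],"jaw":0},
  {"dr":[0,0,0],"travel":[-6,0,36],"jaw":0},
  {"dr":[0,0,0],"travel":[-9,0,36],"jaw":0},
  {"dr":[0,0,0],"travel":[-11,0,36],"jaw":0},
])

```text
time: 6.65
tcp_pos: [0.5712, 0.1455, 0.0835]
eef_rot: [[-0.956, -0.294, 0.003], [-0.294, 0.956, 0.002], [-0.003, 0.001, -1.0]]
force: [-0.5, 0.4, 0.9]
grip_width: 0.006
```

servo_tool([
  {"dr":[0,0,0],"travel":[-1,0,0],"jaw":0},
  {"dr":[0,0,0],"travel":[-2,0,0],"jaw":0},
  {"dr":[0,0,0],"travel":[-4,0,0],"jaw":0},
  {"dr":[0,0,0],"travel":[-6,0,0],"jaw":0},
  {"dr":[0,0,0],"travel":[-7,0,0],"jaw":0},
  {"dr":[0,0,0],"travel":[-8,0,0],"jaw":0},
])

```text
time: 7.25
tcp_pos: [0.5788, 0.1479, 0.0834]
eef_rot: [[-0.956, -0.294, 0.003], [-0.294, 0.956, 0.002], [-0.003, 0.001, -1.0]]
force: [-1.5, -0.5, -0.1]
grip_width: 0.004
```

servo_tool([
  {"dr":[0,0,0],"travel":[-1.5,0,0],"jaw":0},
  {"dr":[0,0,0],"travel":[-3,0,0],"jaw":0},
  {"dr":[0,0,0],"travel":[-4.5,0,0],"jaw":0},
  {"dr":[0,0,0],"travel":[-6,0,0],"jaw":0},
  {"dr":[0,0,0],"travel":[-7,0,0],"jaw":0},
  {"dr":[0,0,0],"travel":[-7,0,0],"jaw":0},
])

```text
time: 7.85
tcp_pos: [0.5857, 0.15, 0.0834]
eef_rot: [[-0.956, -0.294, 0.003], [-0.294, 0.956, 0.002], [-0.003, 0.001, -1.0]]
force: [-1.3, -0.3, -1.1]
grip_width: 0.005
```

```bash
cat > chk.py <<'E'
from h import *
import sys
b,d=env.get_image("scene")
cv2.imwrite(sys.argv[1],cv2.resize(b[80:230,240:400],(640,600),interpolation=2)[:,:,::-1])
s=env.state();t=np.array(s["tcp_pos"]);print(s["time"],t,s["force"])
c=np.array([.587,.150]);ex=np.array([np.cos(.297),np.sin(.297)]);ey=np.array([-ex[1],ex[0]])
print((t[:2]-c)@ex*1e3,(t[:2]-c)@ey*1e3)
P=cloud("scene",d);X=(P[...,:2]-c)@ex*1e3;Y=(P[...,:2]-c)@ey*1e3;Z=P[...,2]*1e3
def rng(n,m): print(n,np.percentile(X[m],[2,10,50,90,98]).round(1),Z[m].mean().round(1))
B=(abs(Y)<25)
rng("ridge top",B&(Z>87)&(Z<94)&(X>-15)&(X<32)); rng("lip top",B&(Z>87)&(Z<93)&(X>38)&(X<80))
rng("plate fwd",B&(Z>72)&(Z<84)&(X>20)&(X<50)); rng("rear rim",B&(Z>71)&(Z<76)&(X<-40)&(X>-80));rng("plate rear",B&(Z>77)&(Z<82)&(X<-15)&(X>-80))
E
python3 chk.py pics/c5.png
```

```text
7.9 [0.58569136 0.1499531  0.08341655] [-0.66033182 -1.47442027 -0.08128421]
-1.2650685605702134 0.3381306702836742
ridge top [-8.1  3.6 14.1 17.  17.7] 90.1
lip top [48.  50.  58.9 67.1 68.5] 89.4
plate fwd [20.4 22.3 30.7 39.5 40.8] 78.4
rear rim [-50.9 -50.1 -46.2 -43.2 -42.4] 73.4
plate rear [-36.8 -35.7 -28.5 -18.5 -15.7] 78.6
```

The ridge has advanced about 13 mm. I'll continue in small steps until it meets the stop.

servo_tool([
  {"dr":[0,0,0],"travel":[-1,0,0],"jaw":0},
  {"dr":[0,0,0],"travel":[-2,0,0],"jaw":0},
  {"dr":[0,0,0],"travel":[-2.5,0,0],"jaw":0},
])

```text
time: 8.2
tcp_pos: [0.5878, 0.1506, 0.0833]
eef_rot: [[-0.956, -0.294, 0.002], [-0.294, 0.956, 0.002], [-0.003, 0.001, -1.0]]
force: [-4.2, -1.0, 0.6]
grip_width: 0.005
```

servo_tool([
  {"dr":[0,0,0],"travel":[-1,0,0],"jaw":0},
  {"dr":[0,0,0],"travel":[-1.5,0,0],"jaw":0},
])

```text
time: 8.4
tcp_pos: [0.5879, 0.1506, 0.0831]
eef_rot: [[-0.956, -0.294, -0.001], [-0.294, 0.956, 0.001], [0.0, 0.001, -1.0]]
force: [-7.1, -2.6, 3.5]
grip_width: 0.007
```

The position has stalled and force is up to 7.5 N. The tip face is at X≈11 mm, which puts tuck at about 18 mm, the end stop. I'll back off, lift and check.

servo_tool([
  {"dr":[0,0,0],"travel":[3,0,0],"jaw":0},
  {"dr":[0,0,0],"travel":[8,0,-2],"jaw":0},
  {"dr":[0,0,0],"travel":[10,0,-30],"jaw":0},
  {"dr":[0,0,0],"travel":[40,0,-60],"jaw":0},
  {"dr":[0,0,0],"travel":[80,0,-90],"jaw":0},
  {"dr":[0,0,0],"travel":[120,0,-100],"jaw":0},
  {"dr":[0,0,0],"travel":[120,0,-100],"jaw":0},
])

```text
time: 9.1
tcp_pos: [0.4706, 0.1141, 0.1852]
eef_rot: [[-0.956, -0.293, 0.001], [-0.293, 0.956, 0.002], [-0.002, 0.002, -1.0]]
force: [-0.1, 0.5, -0.3]
grip_width: 0.004
```

```bash
python3 chk.py pics/c6.png
```

```text
9.15 [0.47265961 0.11506518 0.18482572] [-0.81021045  0.30246728  0.16029773]
-119.5582001827421 0.05671413016063194
ridge top [13.1 14.1 17.3 19.4 19.8] 89.8
lip top [48.  50.1 58.5 67.  68.3] 89.3
plate fwd [21.  22.3 30.9 39.  40.5] 78.5
rear rim [-63.3 -61.3 -51.6 -42.6 -40.8] 73.4
plate rear [-35.3 -33.6 -25.1 -17.6 -15.5] 78.7
```

View pics/c6.png

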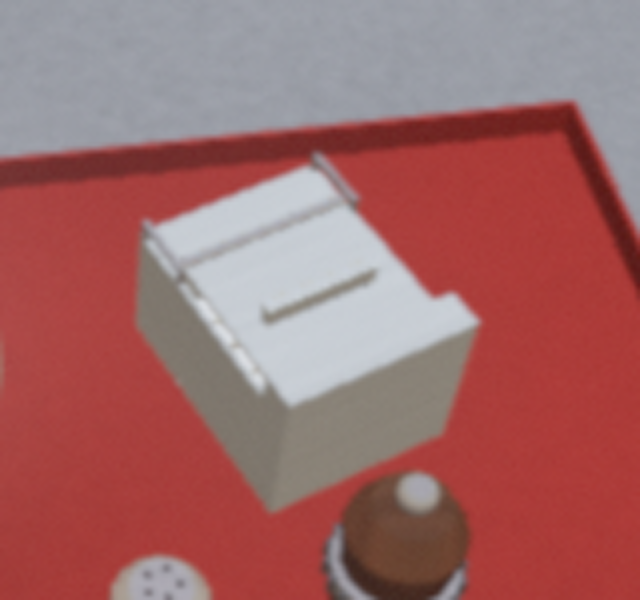

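The flap is flat, with its ridge at crop (320,295) and its front edge hidden under the lip. The tin corners are at the same pixels as before.

```bash
python3 -c "
from workcell import env
print(env.close_job())"
```

```text
the job is handed in; nothing more can be done
None
```

The tin is closed: I pushed the flap flat with the shut fingertips, then pushed it forward by its ridge until it reached its end stop under the lip. I handed the job in at about 9.2 s of the 40 s.

- **Flap flat:** depth showed the plate level at about 78.5 mm along its whole length, both before and after tucking. At the first check its edge was not yet under the lip.
- **Tucked home:** the push stalled with the force up at about 7.5 N. The ridge face ended about 35 mm from the lip's inner edge, which puts tuck at about 18 mm.
- **Tin:** its corners and lip sit where they were in the pictures, so any shift is within the measuring error. The highest forces I read were about 7 to 8 N, against the 30 N limit.
- **Other things on the tray:** the arm's path stayed well clear of them. I did not measure the bowl, shakers and grinder again at the end.
- **Arm:** it stands clear of everything, with wrist force back near zero.

No check failed. The fingertip position and the depth reading of the ridge differed by about 2 mm, which is within the calibration error.

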